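Lock the quarter-turn pin into the welding fixture

TASK

Take the T-headed pin out of its wooden rest and fit it to the welding fixture: pass the T-head through the slot of the floating plate, push it down against the spring, turn it a quarter turn either way and let it come up into its notch under the plate, so that it is locked and standing there by itself. Handle it gently: touch down slowly, never push it against the fixture harder than about 45 N, and leave the other things on the table where they are.

Things in the scene. Friction and masses are not known exactly. Their poses are not given: they have to be found in the camera images.
- pin_grip (a point): Centre of the black handle bar (56 long along x, 16 wide, 24 mm tall) of the upright steel pin, 200 g, z up. At its foot the T-head, a bar 40 x 12 x 10 mm parallel to the handle: underside 64 mm, top face 54 mm below this point. Between: shank, diameter 11, with a collar, diameter 24, 24 to 30 mm below this point. It starts standing in the rest.
- rest: Fixed wooden rest block, 90 (x) x 70 (y) x 40 mm tall, with a slotted hole 44 (x) x 19 mm (y), 30 mm deep, in its top; the pin stands in it with the T-head along x. Origin: centre of the underside, on the table; z up.
- fixture: Fixed grey steel welding fixture, 114 (x) x 130 (y) x 64 mm tall; origin at the centre of its underside, on the table, z up. Its two 12 mm side walls, along y at either x end, stand 4 mm above a bright floating plate that lies between them. Steel on steel is hard: touching down at 20 mm/s already makes a knock of about 40 N, at 10 mm/s half of it.
- plate_home (a point): Fixture's centre at the height of the plate's top, 60 mm up; axes as the fixture. Plate 89 (x) x 90 (y) x 8 mm; in its middle a sharp-edged through slot 46 (x) x 14 mm (y). The plate floats: it sits anywhere up to 12 mm to either side of this point along y, and that is not measured, so find the slot by feel or sight. It is stiff (14 N to slide it): light touches do not shift it.
- pad_home (a point): Top of the sprung pad under the plate, at rest, 14 mm below the plate's top; it slides sideways with the plate. Pressed down it resists with about 4.5 N at first and 0.45 N more per mm; it stops hard after 14 mm (T-head underside 28 mm below the plate's top).
- notch_home (a point): Height of the locked T-head's underside, 18 mm below the plate's top (handle centre then 64 mm above this point). Ribs 5 mm deep under the plate block turning until the T-head's underside is over 23 mm below the plate's top: turn at 24 to 27 mm. Between them, along the fixture's y, a notch 18 mm wide: once the T-head lies along y, the spring lifts it in and against the plate.
- tape_mid (a point): Bystander: middle of a green round tape measure, diameter 68, 34 mm tall.
- spray_mid (a point): Bystander: middle of a spray can, diameter 62, 190 mm tall.
- brush_grip (a point): Bystander: handle of a brush lying on the table.

How it is judged:
On the way, in this order (a step that is already met when the one before it is completed fails the run):
1. the T-head, along the slot, is below the plate (z of pin_grip in the frame of fixture below 0.107 m and horizontal distance between pin_grip and fixture below 0.017 m and angle between the x axis of pin_grip and the x axis of fixture, either way round below 0.3 rad), for 0.1 s.
2. the pin is pushed down and turned a quarter turn (z of pin_grip in the frame of fixture below 0.11 m and horizontal distance between pin_grip and fixture below 0.017 m and angle between the x axis of pin_grip and the y axis of fixture, either way round below 0.25 rad), for 0.1 s.
At the end, for the whole second after the job is handed in: The pin stands in the fixture within 17 mm of its centre, T-head across the slot (within 0.2 rad of the fixture's y axis), risen into its notch (handle centre 104 to 109 mm above the fixture's origin), upright within 0.14 rad (z of pin_grip in the frame of fixture between 0.104 and 0.109 m and horizontal distance between pin_grip and fixture below 0.017 m and angle between the x axis of pin_grip and the y axis of fixture, either way round below 0.2 rad and angle between pin_grip's own z axis and vertical below 0.14 rad); the robot touches nothing.
It fails at once if the pin is pushed against the fixture harder than 50 N (contact force between pin and fixture above 50 N).
It fails at once if a bystander is moved more than 20 mm (distance of any of tape_mid, spray_mid, brush_grip from where it was at the start of the episode above 0.02 m).
It also fails if it takes over 70 s, if anything falls off the work surface, if the arm or the gripper's body presses on something with over 40 N, if the wrist force passes 120 N, or if a joint passes its speed limit or range.

ROBOT

A 7-joint arm with a two-finger parallel gripper is mounted at the origin on the work surface. World frame = base frame: x ahead of the robot, y to its left, z up, the work surface at z = 0. Lengths are in m, angles in rad, forces in N, time in s.
With the tool pointing down it reaches from about 0.4 to 0.85 m from the base axis. Payload 10.4 kg.
Tool frame: the origin (TCP) lies midway between the tips of the shut fingers; the grasp point (between the pads) lies 19 mm behind it (manip.pinch_z is the distance from the TCP to the grasp point, in m); y points along the fingers, x is the direction in which the jaws open and shut, and the axes are right-handed (so a half turn about y gives the same grasp; the last joint's range is limited). The gripper opens to 85 mm and grips with 20 to 120 N. Pads are 22 mm wide; open, the fingers measure 114 mm over their backs; the gripper's body (76 mm by 85 mm) begins 54 mm behind the grasp point. The pads swing forward as they close: fully open they stand 13 mm farther back than shut.
Start: joints at [-0.023, 0.332, -0.065, 1.46, 0.022, 1.35, -0.088], TCP at [0.625, 0, 0.192] pointing down, gripper open.
Joint ranges: [-2.6, 2.6], [-0.5, 2.12], [-1.47, 1.34], [0.16, 2.42], [-1.27, 4.41], [0.06, 2.06], [-2.6, 2.6]. Speed limits (rad/s): [2.22, 2.22, 2.79, 2.79, 3.14, 3.14, 3.14].

INTERFACE

Orientations are given as a unit quaternion [x, y, z, w].
In Python, from workcell import manip gives the robot as it stands.
- The arm moves only by the shell command python3 -m pendant 'ROWS' [OPENING] [FORCE]. ROWS is a JSON object of lists of equal length, an entry for each row: "offset": the shift along the tool's x, y, z scaled (see below), a list of three; "turn": the turn, a rotation vector about the tool's x, y, z scaled (see below), a list of three. A call has 1 to 12 rows; each row is the pose to reach, as a shift and turn from the pose measured when the call began, along the tool's axes at that moment; what a row does not reach only later rows make up. The controller multiplies each number of a shift by 200 mm and each number of a turn by 45 degrees. A row lasts 1/8 s, in which the tool goes at most 62.5 mm and 10.7 degrees, less where a joint would pass 70% of its speed; a pose out of reach is approached as far as the arm can. A call with a number of a shift or a turn outside -1 to 1 is refused whole. A call with a gripper value outside its range is refused whole. OPENING is the opening in per cent of the stroke, from 0 (shut) to 100 (fully open), set as the call begins (- or left out, the last holds). The fingers move at their own pace and stop on an object; FORCE is the grip in N (left out, the last holds). Time passes only in rows, so rows that repeat a pose let the fingers close. It gives the time, the measured TCP pose, the force and the opening at its end, in the units of the state.
- manip.get_obs(): the state, without advancing time (a new reading comes with each control period).
- manip.camera(name): name is "scene" or "side" or "wrist"; returns (picture, depth): 384x512x3 uint8, red, green, blue; 384x512 float32, m along the optical axis (not along the pixel's ray), 0 where there is no reading.
- manip.camera_model(name): a dict with "intrinsics" (3x3 intrinsics, pixels), "k1" (the pictures are not rectified: a ray, as slopes to the right and down, at radius r is drawn at 1 + k1 r^2 times it, then the intrinsics apply), "R" (3x3) and "t" (3): a world point X has camera coordinates R X + t; the wrist camera has in their place "tool_from_camera" (4x4, takes a point from camera to tool coordinates, whose origin is the TCP and whose axes are the tool frame's). Camera axes: x right, y down, z forward; pixel columns grow to the right and rows downward; lengths in m; the calibration is good to about 2 mm. A picture is of the moment at which its call begins: read the wrist's pose just before it. camera_model takes no time and is no camera call.
- manip.hand_in(): hands the job in, once; it reports no verdict.
The state is a dict: "clock": time; "joint_pos": joint angles; "joint_velocities": joint speeds; "tau": joint torques, N m; "position": TCP position; "ee_rot": TCP orientation; "ft_force": force on the tool from outside, world axes, zero at the start; "torque": the same for the moment, N m; "grip_width": opening from 0.0 (shut) to 1.0 (fully open).
Only numpy, scipy, OpenCV 4.12 (cv2) and the standard library are available. Lean on these libraries where they do the work, as an engineer would, in place of code of your own. Each camera call takes 0.05 s, during which the arm holds its last target. There are 200 camera calls.

## Working session

There is one attempt and no reset: what is moved stays moved. The work goes in short steps, Python scripts to look and compute and a shell command to move; the robot and the scene stay as the last step left them, time stands still between calls to the robot, and variables do not carry over. Pictures are saved under pics/ and viewed, about 8 in all and at most 12, crops included, and the job is handed in when it is done.

```bash
ls; mkdir -p pics; cat > h.py <<'E'
import numpy as np,cv2
from workcell import manip
from scipy.spatial.transform import Rotation as Rn
def cam(name):
    o=manip.get_obs(); im,d=manip.camera(name); m=manip.camera_model(name)
    if 'R' in m: R=np.array(m['R']);t=np.array(m['t']); Rw=R.T; c=-R.T@t
    else:
        T=np.array(m['tool_from_camera']); Rt=Rn.from_quat(o['ee_rot']).as_matrix()
        Rw=Rt@T[:3,:3]; c=Rt@T[:3,3]+np.array(o['position'])
    return im,d,np.array(m['intrinsics']),m['k1'],Rw,c
def rays(C,uv):
    im,d,K,k1,Rw,c=C; uv=np.atleast_2d(uv).astype(float)
    p=np.c_[(uv[:,0]-K[0,2])/K[0,0],(uv[:,1]-K[1,2])/K[1,1]]; q=p.copy()
    for _ in range(20): q=p/(1+k1*(q**2).sum(1,keepdims=True))
    return np.c_[q,np.ones(len(q))]@Rw.T
def onz(C,uv,z):
    r=rays(C,uv); c=C[5]; return c+r*((z-c[2])/r[:,2:3])
def cloud(C):
    im,d=C[:2]; v,u=np.mgrid[:d.shape[0],:d.shape[1]]
    return (C[5]+rays(C,np.c_[u.ravel(),v.ravel()])*d.ravel()[:,None]).reshape(*d.shape,3)
def save(im,n): cv2.imwrite('pics/'+n,im[...,::-1])
E
python3 - <<'E'
from h import *
print(manip.get_obs(), manip.pinch_z)
ims=[]
for n in ('scene','side'):
    C=cam(n); ims.append(C[0]); print(n,C[5],C[4][:,2])
    save(C[0],n+'0.png')
C=cam('wrist'); save(C[0],'wrist0.png');print(C[5],C[4])
save(np.hstack([cv2.resize(i,(400,300)) for i in ims]+[ ]),'pair.png')
E
```

```text
pics
{'clock': 0.0, 'joint_pos': array([-0.02257945,  0.33285772, -0.0647045 ,  1.46096471,  0.02160588,
        1.34991203, -0.08849767]), 'joint_velocities': array([ 2.41045174e-03,  2.76866944e-04, -1.04591781e-03,  4.81990323e-05,
        1.58516042e-03,  7.72469389e-04, -5.35258429e-04]), 'tau': array([ 4.98105128e-04, -6.25449800e+01,  4.97091911e-02, -3.91610491e+01,
        1.63588714e-02,  9.83294769e-03, -6.01235030e-06]), 'position': array([ 6.24553232e-01, -2.14640988e-05,  1.91313663e-01]), 'ee_rot': array([ 7.07132484e-01, -5.07470800e-04, -5.13700267e-04, -7.07080709e-01]), 'ft_force': array([ 0.30732141, -0.42634795, -1.00864717]), 'torque': array([-0.04746515, -0.01599576,  0.01148008]), 'grip_width': 1.000647317627582} 0.0187
scene [0.97412504 0.84473777 0.87654376] [-0.39915178 -0.67625983 -0.61915305]
side [0.25514621 0.8593988  0.7525849 ] [ 0.20419272 -0.77208053 -0.60182804]
[0.62604127 0.07272544 0.37305206] [[ 9.99996391e-01  8.68691848e-05 -2.68523870e-03]
 [-6.83512166e-04 -9.58364443e-01 -2.85547068e-01]
 [-2.59824253e-03  2.85547872e-01 -9.58360925e-01]]
```

View pics/scene0.png

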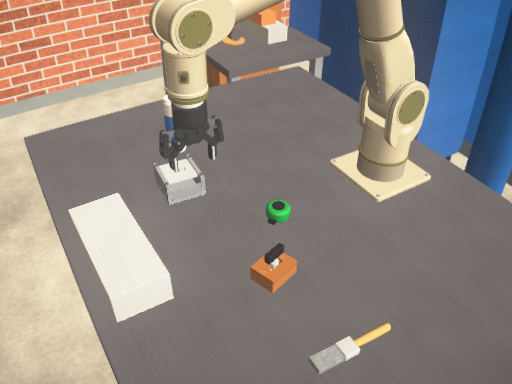

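View pics/wrist0.png

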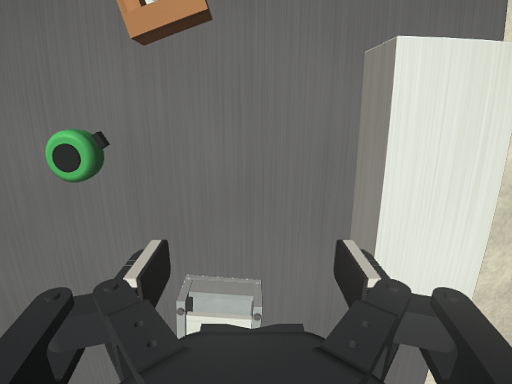

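The scene picture shows the fixture under the gripper (180,180), rest with pin (273,265), green tape (278,211), spray can behind the gripper (170,115), brush (350,350) and a white box (120,255). The wrist picture shows the rest at the top (165,15), the tape (75,155) and the fixture at the bottom (220,305). Next I measure the rest, handle and fixture with masks and depth.

```bash
python3 - <<'E'
from h import *
def rect(P): 
    r=cv2.minAreaRect((P[:,:2]*1000).astype(np.float32)); return np.round(r[0],1),np.round(r[1],1),round(r[2],1)
for n in ('scene','side'):
    C=cam(n); P=cloud(C); hsv=cv2.cvtColor(C[0],cv2.COLOR_RGB2HSV); H,S,V=[hsv[...,i] for i in range(3)]
    ok=(C[1]>0)&(P[...,0]>.2)&(P[...,0]<1)&(abs(P[...,1])<.6)
    o=ok&(H<16)&(S>120)&(P[...,2]>.032)&(P[...,2]<.05)&(P[...,2]<.2)
    k,l,st,ct=cv2.connectedComponentsWithStats(o.astype(np.uint8))
    for i in range(1,k):
        if st[i,4]>60: print(n,'orange',st[i],rect(P[l==i]),np.median(P[l==i][:,2]))
    m=np.median(P[o],0)
    hd=ok&(V<75)&(P[...,2]>.06)&(P[...,2]<.13)&(np.hypot(P[...,0]-m[0],P[...,1]-m[1])<.08)
    print(n,'handle',hd.sum(),rect(P[hd]) if hd.sum()>4 else '',P[hd].max(0),P[hd].min(0))
    for nm,mask in (('tape',ok&(H>45)&(H<80)&(S>120)&(P[...,2]>.005)&(P[...,2]<.06)),):
        print(n,nm,rect(P[mask]))
    f=ok&(S<50)&(P[...,2]>.05)&(P[...,2]<.075)&(np.hypot(P[...,0]-.61,P[...,1]+.0)<.15)
    print(n,'fix',f.sum(),rect(P[f]))
    can=ok&(H>100)&(H<130)&(S>100)&(P[...,2]>.01)&(P[...,2]<.2); print('can',can.sum(),rect(P[can]) if can.sum()>5 else '')
C=cam('side'); save(cv2.resize(C[0],(768,576)),'side1.png')
E
```

```text
scene orange [251 253  46  32 667] (array([524.5, 197.8]), array([92.6, 73.1]), 17.9) 0.039913462008456246
scene handle 188 (array([526.1, 199.5]), array([54.7, 16.5]), 18.4) [0.55184729 0.21348062 0.09044679] [0.4998318  0.1839227  0.06429707]
scene tape (array([396.6,  21.8]), array([62.2, 63.5]), 6.8)
scene fix 0 (array([0., 0.]), array([0., 0.]), 0.0)
can 90 (array([ 519.1, -415.1]), array([15.4, 39.1]), 49.9)
side orange [209 230  33  21 430] (array([522.9, 198. ]), array([87.8, 73.7]), 19.8) 0.03766537019604416
side handle 166 (array([521.6, 197.8]), array([51.7, 18.4]), 15.0) [0.54650486 0.21199162 0.08627914] [0.49550606 0.18496127 0.06277545]
side tape (array([391.9,  22.5]), array([63.8, 62.2]), 76.6)
side fix 0 (array([0., 0.]), array([0., 0.]), 0.0)
can 304 (array([ 524.6, -121.2]), array([655.4,  52.2]), 84.2)
```

View pics/side1.png

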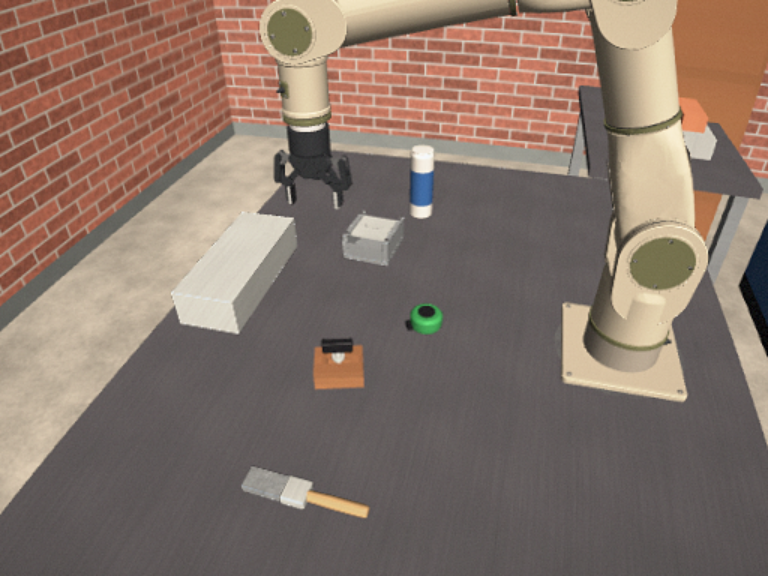

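The side picture shows the fixture at (373,238), can at (422,180), rest and pin at (338,360) and tape at (425,318). My fixture search area was wrong; I'll centre it on its pixels.

```bash
python3 - <<'E'
from h import *
def rect(P): 
    r=cv2.minAreaRect((P[:,:2]*1000).astype(np.float32)); return np.round(r[0],1),np.round(r[1],1),round(r[2],1)
for n,(u,v) in (('side',(249,159)),('scene',(180,180))):
    C=cam(n); P=cloud(C); print(n,P[v-12:v+13:6,u-12:u+13:12].round(3).tolist())
    c=np.median(P[v-5:v+5,u-5:u+5].reshape(-1,3),0)
    f=(C[1]>0)&(P[...,2]>.045)&(P[...,2]<.08)&(np.hypot(P[...,0]-c[0],P[...,1]-c[1])<.12)
    print(f.sum(),rect(P[f]))
    f&=P[...,2]>.054;q=P[f][:,:2];print(f.sum(),rect(P[f]),np.percentile(P[f][:,2],[5,50,95]))
    hsv=cv2.cvtColor(C[0],cv2.COLOR_RGB2HSV)
    b=(C[1]>0)&(hsv[...,0]>100)&(hsv[...,0]<130)&(hsv[...,1]>100)&(P[...,2]>.03)&(P[...,2]<.2)&(P[...,0]>.35)&(P[...,0]<.8)&(P[...,1]>-.5)
    print('can',b.sum(),P[b].mean(0),P[b].min(0),P[b].max(0))
    # white box
    if n=='side': print('box',P[150:200,130:190:10].reshape(-1,3).max(0),P[200,130],P[150,175])
    y0,x0=max(v-45,0),u-55
    save(cv2.resize(C[0][y0:y0+80,x0:x0+110],(660,480),interpolation=cv2.INTER_CUBIC),n+'fix.png')
E
```

```text
side [[[0.624, -0.249, 0.063], [0.584, -0.272, 0.056], [0.54, -0.28, 0.057]], [[0.614, -0.216, 0.058], [0.572, -0.228, 0.057], [0.528, -0.233, 0.061]], [[0.623, -0.239, 0.016], [0.564, -0.198, 0.051], [0.521, -0.207, 0.052]], [[0.603, -0.176, 0.033], [0.557, -0.175, 0.041], [0.521, -0.204, 0.028]], [[0.604, -0.177, 0.006], [0.556, -0.169, 0.019], [0.522, -0.211, -0.003]]]
540 (array([ 576.4, -233.7]), array([133.4, 115.3]), 85.4)
472 (array([ 576.6, -232.9]), array([130.2, 115.6]), 86.2) [0.05508361 0.05830092 0.06390437]
can 302 [ 0.4916218  -0.41244202  0.08812277] [ 0.46644659 -0.44041876  0.04012222] [ 0.52062144 -0.39918802  0.1334997 ]
box [1.89485351 0.14509249 0.08667929] [0.84382337 0.14419572 0.07326422] [ 0.82732498 -0.14689629  0.08104497]
scene [[[0.596, -0.267, 0.057], [0.567, -0.246, 0.06], [0.536, -0.227, 0.06]], [[0.608, -0.237, 0.059], [0.578, -0.22, 0.059], [0.548, -0.202, 0.059]], [[0.621, -0.205, 0.063], [0.586, -0.203, 0.051], [0.536, -0.235, 0.012]], [[0.632, -0.179, 0.063], [0.579, -0.229, 0.009], [0.564, -0.171, 0.042]], [[0.635, -0.177, 0.045], [0.603, -0.168, 0.038], [0.565, -0.172, 0.02]]]
887 (array([ 577.9, -235.2]), array([134.5, 115.9]), 86.3)
810 (array([ 578., -236.]), array([132.7, 116. ]), 86.5) [0.05583519 0.06075898 0.06638296]
can 92 [ 0.52348353 -0.41820029  0.10569374] [ 0.49965115 -0.43171481  0.03986912] [ 0.53184162 -0.40125467  0.13568906]
```

View pics/sidefix.png

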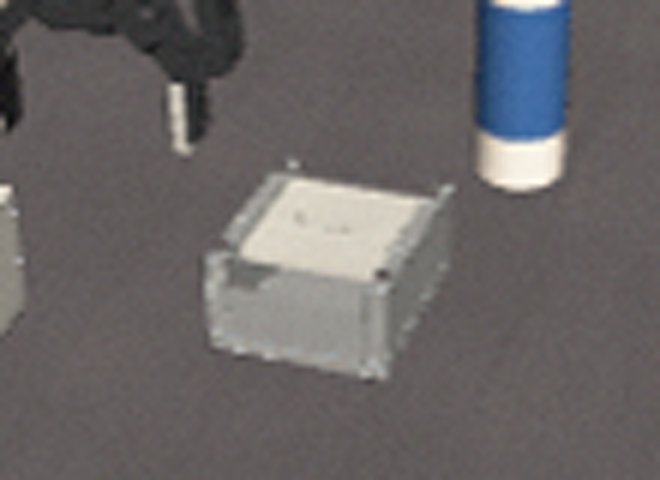

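The crop shows the fixture with its bright plate set back from the near edge; the can stands clear behind it. Estimates: fixture (0.577,-0.234) yaw ≈ -4°; pin (0.524,0.199) yaw ≈ 18°. Next I look at the slot from close by, in the orientation I'll use for inserting.

```bash
cat >> h.py <<'E'
def plan(x,y,z,yaw):
    o=manip.get_obs(); R0=Rn.from_quat(o['ee_rot']); T=Rn.from_euler('z',yaw,degrees=True)*Rn.from_euler('x',-90,degrees=True)
    p=np.array(o['position']); xd=R0.as_matrix()[:,0]
    print('now',p.round(4),'yaw',np.degrees(np.arctan2(xd[1],xd[0])).round(2),'t',round(o['clock'],2),'f',o['ft_force'].round(1),'g',round(o['grip_width'],3))
    print('offset',(R0.inv().apply(np.array([x,y,z])-p)/.2).round(4),'turn',((R0.inv()*T).as_rotvec()/np.radians(45)).round(4))
E
python3 -m pendant '{"offset":[[-0.05,-0.05,-0.1],[-0.12,-0.1,-0.3],[-0.18,-0.15,-0.5],[-0.24,-0.2,-0.6],[-0.24,-0.2,-0.6],[-0.24,-0.2,-0.6]],"turn":[[0,0.2,0],[0,0.4,0],[0,0.6,0],[0,0.8,0],[0,1,0],[0,1,0]]}'
python3 -c "
from h import *
plan(.54,-.232,.22,-94)"
```

```text
clock: 1.15
position: [0.5769, -0.12, 0.2321]
ee_rot: [-0.653, 0.27, -0.27, 0.653]
ft_force: [0.2, 0.4, 1.1]
grip_width: 0.995
now [ 0.5769 -0.12    0.2321] yaw -44.95 t 1.15 f [0.2 0.4 1.1] g 0.995
offset [ 0.265   0.0607 -0.5268] turn [-2.0000e-04  1.0899e+00 -0.0000e+00]
```

```bash
python3 -m pendant '{"offset":[[0.06,0.02,-0.12],[0.13,0.03,-0.26],[0.2,0.05,-0.4],[0.265,0.06,-0.527],[0.265,0.06,-0.527],[0.265,0.06,-0.527],[0.265,0.06,-0.527]],"turn":[[0,0.2,0],[0,0.4,0],[0,0.6,0],[0,0.8,0],[0,1,0],[0,1,0],[0,1,0]]}'
python3 - <<'E'
from h import *
C=cam('wrist'); np.savez('w1.npz',im=C[0],d=C[1],K=C[2],k1=C[3],R=C[4],c=C[5]); save(C[0],'w1.png')
P=cloud(C); f=(C[1]>0)&(P[...,2]>.045)&(P[...,2]<.07)&(np.hypot(P[...,0]-.577,P[...,1]+.234)<.1)
for lo,hi in ((.050,.0572),(.0572,.0622),(.0622,.068)):
    g=f&(P[...,2]>lo)&(P[...,2]<hi); r=cv2.minAreaRect((P[g][:,:2]*1000).astype(np.float32)); print(lo,g.sum(),r)
plan(.577,-.234,.22,-94)
E
```

```text
clock: 2.02
position: [0.5403, -0.2312, 0.22]
ee_rot: [-0.502, 0.498, -0.498, 0.502]
ft_force: [0.8, 1.2, -1.3]
grip_width: 1.001
0.05 80 ((577.7277221679688, -237.4915771484375), (129.20416259765625, 90.21710968017578), 85.61831665039062)
0.0572 5306 ((578.2677612304688, -237.23403930664062), (128.5041046142578, 113.69588470458984), 86.69193267822266)
0.0622 2203 ((577.8603515625, -237.40655517578125), (130.20965576171875, 114.01454162597656), 85.55998229980469)
now [ 0.5403 -0.2313  0.2201] yaw -89.65 t 2.08 f [-0.3  0.4 -0.6] g 0.996
offset [0.0145 0.0003 0.1835] turn [-0.0001  0.0967 -0.0003]
```

View pics/w1.png

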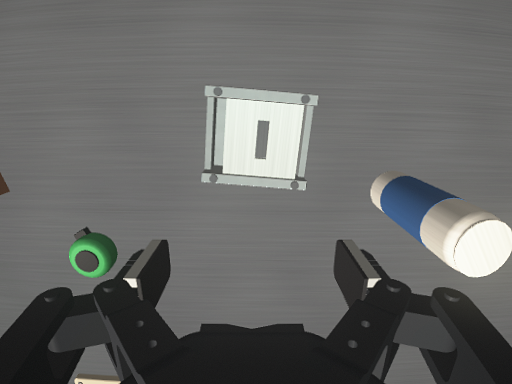

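The wrist picture shows the plate at (265,138) with the dark slot at (262,140), shifted toward the image right (fixture −y). I measure the slot on z = 0.06 and plan the pin approach.

```bash
cat > slot.py <<'E'
from h import *
def slot(C,z=.06,near=(.578,-.2374),box=.05):
    P=cloud(C); g=cv2.cvtColor(C[0],cv2.COLOR_RGB2GRAY)
    v,u=np.mgrid[:384,:512]; Q=onz(C,np.c_[u.ravel(),v.ravel()],z).reshape(384,512,3)
    a=np.radians(-4.2); d=Q[...,:2]-np.array(near); fx=d[...,0]*np.cos(a)+d[...,1]*np.sin(a); fy=-d[...,0]*np.sin(a)+d[...,1]*np.cos(a)
    roi=(abs(fx)<.036)&(abs(fy)<.032)
    m=roi&(g<150)
    k,l,st,ct=cv2.connectedComponentsWithStats(m.astype(np.uint8)); i=1+np.argmax(st[1:,4]); s=l==i
    r=cv2.minAreaRect((Q[s][:,:2]*1e4).astype(np.float32)); print('slot',s.sum(),np.array(r[0])/10,np.array(r[1])/10,r[2],'fix-frame mm',fx[s].mean()*1e3,fy[s].mean()*1e3,'mean',Q[s].mean(0),'z',np.median(P[roi&(g>200)][:,2]))
E
python3 - <<'E'
from slot import *
f=np.load('w1.npz'); C=(f['im'],f['d'],f['K'],float(f['k1']),f['R'],f['c']); slot(C)
plan(.524,.199,.22,-72)
E
```

```text
slot 410 [ 577.06811523 -242.5784668 ] [12.88982849 44.8559021 ] 85.43647003173828 fix-frame mm -0.15014880051173476 -5.2654682642915605 mean [ 0.57746462 -0.24264033  0.06      ] z 0.059875046377034696
now [ 0.5403 -0.2313  0.2201] yaw -89.65 t 2.08 f [-0.3  0.4 -0.6] g 0.996
offset [-2.1521e+00  8.0000e-04 -6.8200e-02] turn [-1.000e-04 -3.922e-01 -3.000e-04]
```

```bash
python3 -m pendant '{"offset":[[-0.2,0,0],[-0.4,0,-0.01],[-0.6,0,-0.02],[-0.8,0,-0.03],[-1,0,-0.03]],"turn":[[0,0,0],[0,0,0],[0,0,0],[0,0,0],[0,0,0]]}'
python3 -m pendant '{"offset":[[-0.2,0,0],[-0.4,0,-0.01],[-0.6,0,-0.02],[-0.7,0,-0.03],[-0.75,0,-0.03],[-0.75,0,-0.03]],"turn":[[0,-0.1,0],[0,-0.2,0],[0,-0.3,0],[0,-0.39,0],[0,-0.39,0],[0,-0.39,0]]}'
python3 - <<'E'
from h import *
C=cam('wrist'); save(C[0],'w2.png'); P=cloud(C)
v=C[0].max(2); z=P[...,2]; near=np.hypot(P[...,0]-.524,P[...,1]-.199)<.06
m=(C[1]>0)&near&(v<80)&(z>.075)&(z<.1); r=cv2.minAreaRect((P[m][:,:2]*1e3).astype(np.float32)); print('handle',m.sum(),r,np.median(z[m]))
h=cv2.cvtColor(C[0],cv2.COLOR_RGB2HSV); m=(C[1]>0)&(h[...,0]<16)&(h[...,1]>120)&(z>.033)&(z<.047); r=cv2.minAreaRect((P[m][:,:2]*1e3).astype(np.float32)); print('rest',m.sum(),r)
plan(.524,.199,.15,-72)
E
```

```text
clock: 2.7
position: [0.5329, -0.0296, 0.2203]
ee_rot: [-0.502, 0.497, -0.498, 0.503]
ft_force: [-0.0, -0.2, -0.2]
grip_width: 1.003
clock: 3.45
position: [0.5256, 0.1197, 0.2203]
ee_rot: [-0.572, 0.415, -0.415, 0.572]
ft_force: [0.2, -1.0, -0.1]
grip_width: 0.999
handle 682 ((525.5870361328125, 195.65786743164062), (53.38749694824219, 15.520002365112305), 17.07568359375) 0.08570077368723839
rest 2758 ((525.2413330078125, 196.11029052734375), (89.156494140625, 69.79963684082031), 18.001920700073242)
now [0.5257 0.119  0.2203] yaw -71.99 t 3.5 f [-0.3  0.2 -0.5] g 1.002
offset [-0.3832  0.3514  0.1155] turn [-0.0005  0.0002  0.0005]
```

View pics/w2.png

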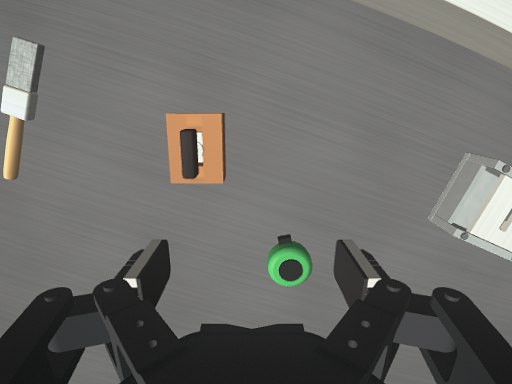

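The picture shows the rest at (196,148) with the black handle at (189,153) in it, clear of the tape (290,265). The handle is at (0.5255,0.196), yaw 17.5–18°. I approach it now.

```bash
python3 -c "
from h import *
plan(.5255,.196,.058,-72.2)"
```

```text
now [0.5257 0.119  0.2203] yaw -71.99 t 3.5 f [-0.3  0.2 -0.5] g 1.002
offset [-0.3668  0.8114  0.1178] turn [-0.0005  0.0047  0.0005]
```

```bash
python3 -m pendant '{"offset":[[-0.12,0,0.04],[-0.24,0.1,0.08],[-0.367,0.2,0.118],[-0.367,0.35,0.118],[-0.367,0.5,0.118],[-0.367,0.6,0.118],[-0.367,0.7,0.118],[-0.367,0.77,0.118],[-0.367,0.811,0.118],[-0.367,0.811,0.118],[-0.367,0.811,0.118]],"turn":[[0,0,0],[0,0,0],[0,0.005,0],[0,0.005,0],[0,0.005,0],[0,0.005,0],[0,0.005,0],[0,0.005,0],[0,0.005,0],[0,0.005,0],[0,0.005,0]]}'
python3 -c "
from h import *
plan(.5255,.196,.058,-72.2)"
python3 -m pendant '{"offset":[[0,0,0],[0,0,0],[0,0,0],[0,0,0],[0,0,0],[0,0,0],[0,0,0],[0,0,0],[0,0,0],[0,0,0]],"turn":[[0,0,0],[0,0,0],[0,0,0],[0,0,0],[0,0,0],[0,0,0],[0,0,0],[0,0,0],[0,0,0],[0,0,0]]}' 10 80
```

```text
clock: 4.88
position: [0.526, 0.1962, 0.0588]
ee_rot: [-0.571, 0.416, -0.417, 0.572]
ft_force: [0.3, 0.8, 0.4]
grip_width: 1.0
now [0.526  0.1962 0.0588] yaw -72.22 t 4.88 f [0.3 0.8 0.4] g 1.0
offset [ 0.      0.0038 -0.0025] turn [-0.0018 -0.0004  0.0005]
clock: 6.12
position: [0.526, 0.1961, 0.0588]
ee_rot: [-0.571, 0.416, -0.417, 0.572]
ft_force: [0.6, 0.0, 0.1]
grip_width: 0.104
```

The opening went to 0.10, less than the 16 mm handle should allow. I check with a picture.

```bash
python3 - <<'E'
from h import *
a=cam('wrist')[0]; b=cam('side')[0][190:290,170:290]
save(np.hstack([a[100:384,60:450],cv2.resize(b,(340,284),interpolation=cv2.INTER_CUBIC)]),'g1.png')
E
```

```text
(no output)
```

View pics/g1.png

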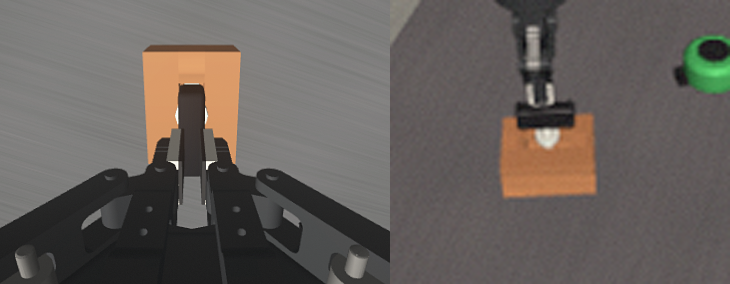

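The wrist half shows the pads at (178,145) and (208,145) with the black bar between them, so the handle is between the pads. I command fully shut to be sure they press on it.

```bash
python3 -m pendant '{"offset":[[0,0,0],[0,0,0],[0,0,0],[0,0,0]],"turn":[[0,0,0],[0,0,0],[0,0,0],[0,0,0]]}' 0 100
python3 -m pendant '{"offset":[[0,-0.02,0],[0,-0.05,0],[0,-0.1,0],[0,-0.15,0],[0,-0.2,0],[0,-0.3,0],[0,-0.4,0],[0,-0.5,0],[0,-0.5,0]],"turn":[[0,0,0],[0,0,0],[0,0,0],[0,0,0],[0,0,0],[0,0,0],[0,0,0],[0,0,0],[0,0,0]]}'
python3 - <<'E'
from h import *
a=cam('wrist')[0]; b=cam('side')[0][150:290,170:290]
save(np.hstack([a[100:384,60:450],cv2.resize(b,(240,284),interpolation=cv2.INTER_CUBIC)]),'g2.png')
plan(.5773,-.2426,.159,-94.3)
E
```

```text
clock: 6.72
position: [0.526, 0.1962, 0.0588]
ee_rot: [-0.571, 0.416, -0.417, 0.572]
ft_force: [-0.3, 0.7, -0.7]
grip_width: 0.004
clock: 7.85
position: [0.5268, 0.1966, 0.1606]
ee_rot: [-0.57, 0.416, -0.418, 0.573]
ft_force: [-0.4, 0.0, -1.4]
grip_width: 0.003
now [0.5257 0.1961 0.1584] yaw -72.22 t 7.95 f [-0.5  0.3  0.2] g 0.001
offset [ 2.1673 -0.0023 -0.4239] turn [-1.600e-03  4.907e-01  2.000e-04]
```

View pics/g2.png

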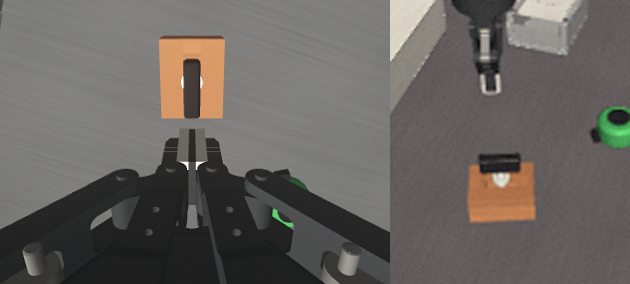

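The fingers closed on nothing, and the pin still stands in the rest, handle at (192,88). I check where the fingertips really are against the reported TCP.

```bash
python3 - <<'E'
from h import *
o=manip.get_obs(); print(o['position'])
for n in ('side','scene','wrist'):
    C=cam(n); P=cloud(C); c=o['position']
    m=(C[1]>0)&(np.hypot(P[...,0]-c[0],P[...,1]-c[1])<.07)&(P[...,2]>.11)&(P[...,2]<.30)
    Q=P[m]; print(n,m.sum(),'lowest z',np.percentile(Q[:,2],[0,1,3]).round(3))
    t=Q[Q[:,2]<np.percentile(Q[:,2],1)+.015]; print(' tip centre',t.mean(0).round(4),t.min(0).round(4),t.max(0).round(4))
    z=P[...,2]; v=C[0].max(2); m=(C[1]>0)&(v<80)&(z>.06)&(z<.1)&(np.hypot(P[...,0]-.5255,P[...,1]-.196)<.05)
    if m.sum()>9:
        r=cv2.minAreaRect((P[m][:,:2]*1e3).astype(np.float32)); print(' handle',m.sum(),r,np.percentile(z[m],[5,50,95]))
E
```

```text
[0.52566728 0.19605055 0.15844892]
side 349 lowest z [0.195 0.197 0.203]
 tip centre [0.521  0.2051 0.2045] [0.5125 0.1979 0.1951] [0.5315 0.212  0.2117]
 handle 170 ((521.41064453125, 198.56466674804688), (51.74916076660156, 17.98592758178711), 14.481368064880371) [0.06739134 0.0804461  0.08530239]
scene 1045 lowest z [0.2   0.205 0.21 ]
 tip centre [0.5304 0.2025 0.2116] [0.5145 0.1839 0.1995] [0.5374 0.2123 0.2199]
 handle 201 ((526.22021484375, 198.12730407714844), (56.171485900878906, 17.297399520874023), 17.959732055664062) [0.07007687 0.08477463 0.08824016]
wrist 41490 lowest z [0.2   0.212 0.227]
 tip centre [0.535  0.1989 0.2161] [0.5278 0.1851 0.2002] [0.5394 0.2113 0.2275]
 handle 932 ((525.6848754882812, 196.0737762451172), (55.0005989074707, 14.462417602539062), 17.916690826416016) [0.08356442 0.08564558 0.0867565 ]
```

The reported TCP is about 41 mm below the real fingertips: all three cameras put the tips at z ≈ 0.20, against 0.158 reported. The wrist camera's handle height agrees with the fixed cameras. So the first grasp closed above the handle. I'll go by the measured tips and descend to TCP z ≈ 0.017, tips at about 0.058.

```bash
python3 -m pendant '{"offset":[[0,0,0],[0,0,0],[0,0.05,0],[0,0.1,0],[0,0.2,0],[0,0.3,0],[0,0.4,0],[0,0.45,0],[0,0.5,0],[0,0.54,0],[0,0.57,0],[0,0.58,0]],"turn":[[0,0,0],[0,0,0],[0,0,0],[0,0,0],[0,0,0],[0,0,0],[0,0,0],[0,0,0],[0,0,0],[0,0,0],[0,0,0],[0,0,0]]}' 100
python3 -m pendant '{"offset":[[0,0.02,0],[0,0.04,0],[0,0.06,0],[0,0.08,0],[0,0.1,0],[0,0.12,0],[0,0.125,0]],"turn":[[0,0,0],[0,0,0],[0,0,0],[0,0,0],[0,0,0],[0,0,0],[0,0,0]]}'
python3 -m pendant '{"offset":[[0,0,0],[0,0,0],[0,0,0],[0,0,0],[0,0,0],[0,0,0],[0,0,0],[0,0,0],[0,0,0],[0,0,0]],"turn":[[0,0,0],[0,0,0],[0,0,0],[0,0,0],[0,0,0],[0,0,0],[0,0,0],[0,0,0],[0,0,0],[0,0,0]]}' 0 80
```

```text
clock: 9.6
position: [0.5253, 0.1959, 0.0416]
ee_rot: [0.571, -0.417, 0.417, -0.571]
ft_force: [-0.3, 0.5, 0.5]
grip_width: 1.001
clock: 10.48
position: [0.5251, 0.1958, 0.0163]
ee_rot: [0.572, -0.417, 0.417, -0.571]
ft_force: [-0.2, -0.8, 0.7]
grip_width: 1.002
clock: 11.72
position: [0.5254, 0.196, 0.0166]
ee_rot: [0.571, -0.417, 0.417, -0.571]
ft_force: [1.0, 1.2, 4.7]
grip_width: 0.176
```

Gripped now (0.176 ≈ 15–16 mm). I lift it straight out.

```bash
python3 -m pendant '{"offset":[[0,-0.03,0],[0,-0.07,0],[0,-0.12,0],[0,-0.17,0],[0,-0.25,0],[0,-0.35,0],[0,-0.45,0],[0,-0.5,0],[0,-0.6,0],[0,-0.6,0]],"turn":[[0,0,0],[0,0,0],[0,0,0],[0,0,0],[0,0,0],[0,0,0],[0,0,0],[0,0,0],[0,0,0],[0,0,0]]}'
python3 - <<'E'
from h import *
o=manip.get_obs(); 
for n in ('side','scene','wrist'):
    C=cam(n); P=cloud(C); z=P[...,2]; v=C[0].max(2); s=np.ptp(C[0],axis=2)
    m=(C[1]>0)&(np.hypot(P[...,0]-.5255,P[...,1]-.196)<.045)&(z>.085)&(z<.235); 
    print(n,m.sum(),'lowest',np.percentile(z[m],[0,1,5]).round(4) if m.sum() else '')
    if n=='side': b=C[0][120:290,170:290]
    if n=='wrist': a=C[0]
save(np.hstack([a[100:384,60:450],cv2.resize(b,(200,284),interpolation=cv2.INTER_CUBIC)]),'g3.png')
plan(.5773,-.2426,.16,-94.3)
E
```

```text
clock: 12.98
position: [0.5262, 0.1964, 0.1379]
ee_rot: [-0.571, 0.416, -0.417, 0.572]
ft_force: [-0.3, 0.9, -1.9]
grip_width: 0.177
side 337 lowest [0.1292 0.1303 0.1336]
scene 644 lowest [0.1306 0.132  0.1379]
wrist 13139 lowest [0.1295 0.1389 0.1891]
now [0.5249 0.1958 0.1356] yaw -72.21 t 13.12 f [-0.2  0.  -1.7] g 0.173
offset [ 2.1675 -0.1203 -0.4203] turn [0.0015 0.4908 0.001 ]
```

View pics/g3.png

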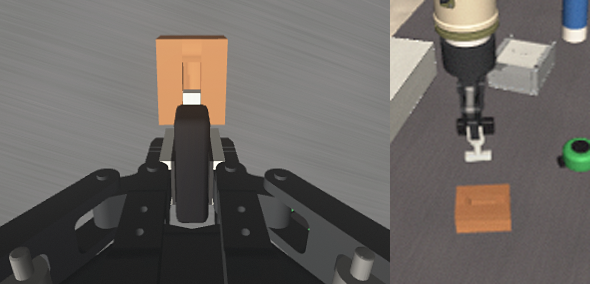

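The picture shows the pin held upright, handle at (192,165) between the pads and the T-head (480,155) clear of the rest. The underside is about 6.5 mm below the reported TCP. I move it to the fixture.

```bash
python3 -m pendant '{"offset":[[0.08,-0.05,-0.02],[0.2,-0.12,-0.04],[0.36,-0.12,-0.07],[0.52,-0.12,-0.1],[0.68,-0.12,-0.13],[0.84,-0.12,-0.16],[1,-0.12,-0.19]],"turn":[[0,0.03,0],[0,0.06,0],[0,0.1,0],[0,0.15,0],[0,0.2,0],[0,0.25,0],[0,0.3,0]]}'
python3 -c "
from h import *
plan(.5773,-.2426,.16,-94.3)"
```

```text
clock: 14.0
position: [0.55, -0.0086, 0.1596]
ee_rot: [0.518, -0.482, 0.482, -0.517]
ft_force: [-0.2, 0.6, -1.8]
grip_width: 0.173
now [ 0.55   -0.0086  0.1596] yaw -85.88 t 14.0 f [-0.2  0.6 -1.8] g 0.173
offset [ 1.177e+00 -1.000e-03  5.230e-02] turn [0.0016 0.1871 0.0012]
```

```bash
python3 -m pendant '{"offset":[[0.16,0,0.01],[0.32,0,0.02],[0.48,0,0.03],[0.64,0,0.04],[0.8,0,0.05],[0.94,0,0.05],[1,0,0.05],[1,0,0.05]],"turn":[[0,0.03,0],[0,0.06,0],[0,0.1,0],[0,0.15,0],[0,0.187,0],[0,0.187,0],[0,0.187,0],[0.0016,0.187,0.0012]]}'
python3 -c "
from h import *
plan(.5773,-.2426,.12,-94.3)"
```

```text
clock: 15.0
position: [0.5743, -0.208, 0.1596]
ee_rot: [-0.481, 0.519, -0.519, 0.481]
ft_force: [-0.2, -0.5, -2.5]
grip_width: 0.175
now [ 0.5743 -0.208   0.1596] yaw -94.37 t 15.0 f [-0.2 -0.5 -2.5] g 0.175
offset [0.1715 0.1979 0.0284] turn [ 0.0004 -0.0016 -0.0001]
```

```bash
python3 - <<'E'
from slot import *
C=cam('wrist'); slot(C); save(C[0][80:384],'w4.png')
P=cloud(C); z=P[...,2]; f=(C[1]>0)&(z>.0622)&(z<.068)&(np.hypot(P[...,0]-.577,P[...,1]+.234)<.1); print(cv2.minAreaRect((P[f][:,:2]*1000).astype(np.float32)))
# T-head: bright points low on the held pin
c=manip.get_obs()['position']; t=(C[1]>0)&(z>c[2]-.012)&(z<c[2]+.012)&(np.hypot(P[...,0]-c[0],P[...,1]-c[1])<.03)
print('Thead',t.sum(),P[t].min(0),P[t].max(0),P[t].mean(0),c)
E
```

```text
slot 463 [ 578.7921875 -242.1626709] [12.08008804 39.88821106] 85.16864013671875 fix-frame mm 1.456554568327832 -4.7015429025723385 mean [ 0.57910831 -0.24219559  0.06      ] z 0.059919747628169706
((577.8517456054688, -237.43557739257812), (129.65646362304688, 114.3228530883789), 85.40937042236328)
Thead 268 [ 0.58631149 -0.21490448  0.15324488] [ 0.59493611 -0.20304005  0.16471169] [ 0.59141021 -0.20897147  0.16163395] [ 0.57441656 -0.20673569  0.15960415]
```

View pics/w4.png

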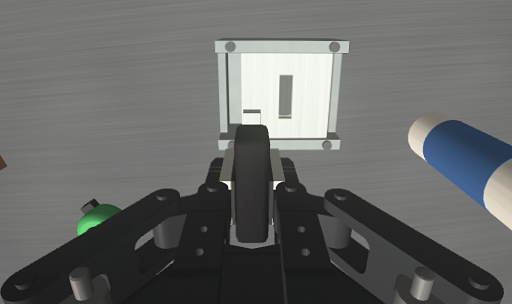

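The picture shows the slot at (285,97) (+80 crop), with the T-head tip at (252,115) and handle at (252,165) to its left. The slot remeasures at (0.578,−0.2425), consistent with before. I move over it and lower to about 20 mm above the plate.

```bash
python3 -m pendant '{"offset":[[0.05,0,0.01],[0.1,0.05,0.02],[0.15,0.1,0.025],[0.172,0.2,0.028],[0.172,0.27,0.028],[0.172,0.34,0.028],[0.172,0.35,0.028],[0.172,0.35,0.028]],"turn":[[0,0,0],[0,0,0],[0,0,0],[0,0,0],[0,0,0],[0,0,0],[0,0,0],[0,0,0]]}'
python3 - <<'E'
from slot import *
plan(.5777,-.2425,.09,-94.4)
for _ in range(3):
    C=cam('wrist'); print(manip.get_obs()['position'].round(4))
P=cloud(C); z=P[...,2]; c=manip.get_obs()['position']; t=(C[1]>0)&(z>c[2]-.012)&(z<c[2]+.006)&(np.hypot(P[...,0]-c[0],P[...,1]-c[1])<.03)
print('Thead',t.sum(),P[t].min(0),P[t].max(0),P[t].mean(0))
slot(C)
save(cv2.resize(C[0][60:260,150:390],(720,600),interpolation=cv2.INTER_CUBIC),'w5.png')
E
```

```text
clock: 16.05
position: [0.5776, -0.2412, 0.0898]
ee_rot: [-0.481, 0.518, -0.518, 0.481]
ft_force: [-0.1, 0.1, -2.4]
grip_width: 0.173
now [ 0.5776 -0.2412  0.0898] yaw -94.27 t 16.05 f [-0.1  0.1 -2.4] g 0.173
offset [ 0.0063 -0.001   0.0007] turn [-0.0002  0.0029 -0.0009]
[ 0.5779 -0.2414  0.0902]
[ 0.5779 -0.2415  0.0903]
[ 0.5779 -0.2415  0.0903]
Thead 264 [ 0.59015642 -0.248356    0.08412663] [ 0.5984511  -0.23644637  0.09564346] [ 0.59506452 -0.24241696  0.09231457]
slot 2170 [ 571.1496582  -237.23688965] [62.34439087 57.2442749 ] 85.73126220703125 fix-frame mm -16.096850166665703 -3.312129352908983 mean [ 0.5617038  -0.23952433  0.06      ] z 0.05992782458554875
```

View pics/w5.png

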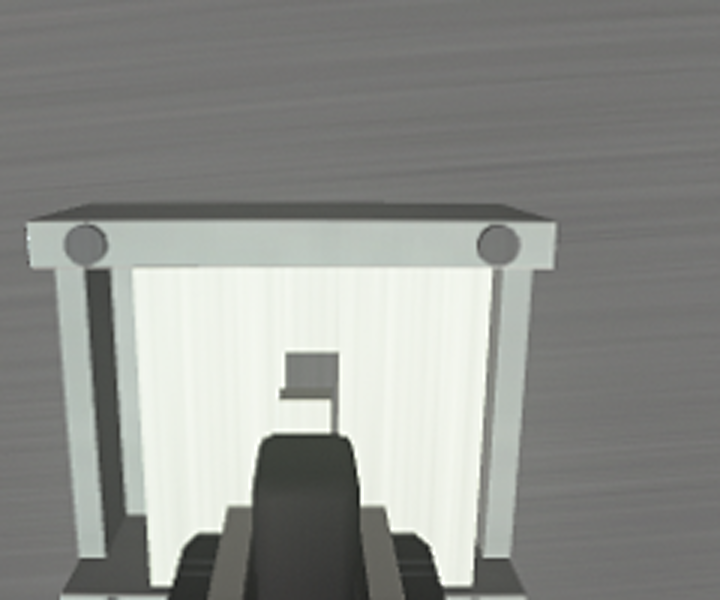

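The crop shows the slot's far part at cols 286–339, rows 352–388, with the T-head edge at cols 280–333, row 395. The head sits slightly to the image left (+y). I compute the correction.

```bash
python3 - <<'E'
from slot import *
C=cam('wrist'); c=manip.get_obs()['position']; print(c)
g=cv2.cvtColor(C[0],cv2.COLOR_RGB2GRAY)
for r in (180,182,184): # slot rows, sub-pixel edges
    row=g[r,235:275].astype(float); th=(row.max()+row.min())/2; e=[235+i+(th-row[i])/(row[i+1]-row[i]) for i in range(39) if (row[i]-th)*(row[i+1]-th)<0]
    print(r,np.round(e,2),[onz(C,[x,r],.06)[0,:2].round(4).tolist() for x in e])
for r in (190,192): print(r,g[r,236:270].tolist())
P=cloud(C); z=P[...,2]; t=(C[1]>0)&(z>c[2]-.012)&(z<c[2]+.006)&(np.hypot(P[...,0]-c[0],P[...,1]-c[1])<.03)
vs,us=np.nonzero(t)
for r in np.unique(vs): q=us[vs==r]; print(r,q.min(),q.max(),z[r,q].mean().round(4),[onz(C,[x,r],z[r,q].mean())[0,:2].round(4).tolist() for x in (q.min()-.5,q.max()+.5)])
col=g[165:195,254]; print(col.tolist())
E
```

```text
[ 0.57782106 -0.24148091  0.09023838]
180 [244.62 262.5 ] [[0.5982, -0.2374], [0.5972, -0.2512]]
182 [244.63 262.5 ] [[0.5966, -0.2373], [0.5956, -0.2511]]
184 [244.63 262.41] [[0.595, -0.2371], [0.594, -0.2509]]
190 [243, 242, 241, 238, 238, 241, 249, 146, 105, 111, 112, 112, 113, 114, 113, 113, 113, 113, 113, 113, 113, 114, 114, 115, 115, 123, 146, 243, 243, 242, 242, 240, 238, 240]
192 [243, 242, 241, 238, 238, 241, 244, 136, 104, 107, 105, 107, 106, 107, 106, 106, 106, 106, 107, 106, 106, 105, 107, 107, 113, 121, 146, 242, 243, 242, 242, 240, 237, 240]
189 243 259 0.0851 [[0.5982, -0.2366], [0.5974, -0.2482]]
190 243 259 0.0874 [[0.5982, -0.2366], [0.5973, -0.2481]]
191 243 260 0.0897 [[0.5982, -0.2367], [0.5973, -0.2487]]
192 243 260 0.0921 [[0.5982, -0.2368], [0.5973, -0.2487]]
193 243 260 0.0934 [[0.5979, -0.2368], [0.597, -0.2486]]
194 243 260 0.0934 [[0.5972, -0.2367], [0.5963, -0.2486]]
195 243 260 0.0934 [[0.5965, -0.2367], [0.5956, -0.2485]]
196 243 260 0.0938 [[0.5959, -0.2366], [0.5951, -0.2485]]
197 243 260 0.0935 [[0.5951, -0.2366], [0.5942, -0.2484]]
198 243 260 0.0934 [[0.5944, -0.2365], [0.5935, -0.2484]]
199 243 260 0.0935 [[0.5938, -0.2364], [0.5929, -0.2483]]
200 243 260 0.0934 [[0.593, -0.2364], [0.5921, -0.2483]]
201 243 260 0.0936 [[0.5924, -0.2363], [0.5915, -0.2483]]
202 243 260 0.0936 [[0.5917, -0.2363], [0.5908, -0.2482]]
203 243 260 0.0934 [[0.5909, -0.2362], [0.59, -0.2482]]
[240, 240, 240, 239, 239, 239, 240, 239, 239, 239, 240, 246, 182, 122, 127, 128, 129, 128, 129, 128, 129, 128, 129, 129, 118, 113, 112, 107, 205, 239]
```

Slot mid is y −0.2443 and T-head mid −0.2427 at the same x, so I shift 1.65 mm along tool x and lower to about 7 mm above the plate.

```bash
python3 -m pendant '{"offset":[[0.008,0,-0.003],[0.008,0,-0.003],[0.008,0.02,-0.003],[0.008,0.04,-0.003],[0.008,0.06,-0.003],[0.008,0.075,-0.003],[0.008,0.08,-0.003],[0.008,0.08,-0.003]],"turn":[[0,0,0],[0,0,0],[0,0,0],[0,0,0],[0,0,0],[0,0,0],[0,0,0],[0,0,0]]}'
python3 - <<'E'
from slot import *
C=cam('wrist'); c=manip.get_obs()['position']; print(c)
g=cv2.cvtColor(C[0],cv2.COLOR_RGB2GRAY)
P=cloud(C); z=P[...,2]; t=(C[1]>0)&(z>c[2]-.012)&(z<c[2]+.006)&(np.hypot(P[...,0]-c[0],P[...,1]-c[1])<.03)
vs,us=np.nonzero(t); r0=vs.min(); print('head top row',r0)
for r in range(r0-8,r0):
    row=g[r,235:275].astype(float); th=(row.max()+row.min())/2; e=[235+i+(th-row[i])/(row[i+1]-row[i]) for i in range(39) if (row[i]-th)*(row[i+1]-th)<0]
    print(r,np.round(e,2),[onz(C,[x,r],.06)[0,:2].round(4).tolist() for x in e])
for r in range(r0,r0+8):
    row=g[r,235:275].astype(float); q=us[vs==r]; print(r,q.min(),q.max(),z[r,q].mean().round(4),[onz(C,[x,r],z[r,q].mean())[0,:2].round(4).tolist() for x in (q.min()-.5,q.max()+.5)], row[5:32].astype(int).tolist())
print(manip.get_obs()['ft_force'])
E
```

```text
clock: 17.25
position: [0.5771, -0.2431, 0.0742]
ee_rot: [0.481, -0.518, 0.518, -0.481]
ft_force: [0.2, 0.6, -2.7]
grip_width: 0.176
[ 0.57720354 -0.24309547  0.07437332]
head top row 189
181 [241.72 260.72] [[0.6009, -0.2376], [0.5999, -0.2511]]
182 [241.61 260.95] [[0.6002, -0.2374], [0.5991, -0.2512]]
183 [241.61 261.09] [[0.5994, -0.2374], [0.5984, -0.2513]]
184 [241.61 261.08] [[0.5987, -0.2373], [0.5977, -0.2512]]
185 [241.76 261.08] [[0.598, -0.2373], [0.5969, -0.2511]]
186 [241.84 261.08] [[0.5972, -0.2373], [0.5962, -0.2511]]
187 [241.85 261.08] [[0.5965, -0.2373], [0.5954, -0.2511]]
188 [241.85 260.85] [[0.5957, -0.2372], [0.5947, -0.2508]]
189 243 259 0.0689 [[0.5975, -0.2381], [0.5966, -0.2498]] [243, 247, 172, 110, 158, 165, 165, 167, 126, 118, 118, 118, 118, 118, 117, 117, 118, 117, 118, 116, 115, 199, 242, 242, 242, 242, 239]
190 243 259 0.0713 [[0.5974, -0.2382], [0.5966, -0.2497]] [242, 247, 171, 110, 133, 137, 137, 138, 115, 112, 112, 113, 112, 114, 113, 112, 113, 113, 114, 112, 109, 199, 242, 242, 242, 241, 240]
191 243 260 0.0736 [[0.5974, -0.2383], [0.5965, -0.25
[... 446 characters left out ...]
5, 207, 205, 204, 203, 203, 204, 204, 203, 205, 140, 197, 240, 242, 242, 241, 239]
194 243 260 0.0777 [[0.5965, -0.2383], [0.5957, -0.2501]] [241, 243, 188, 233, 240, 241, 240, 238, 237, 237, 239, 240, 239, 238, 238, 238, 239, 239, 238, 242, 165, 197, 240, 242, 242, 241, 239]
195 243 260 0.0772 [[0.5957, -0.2382], [0.5948, -0.2501]] [241, 243, 189, 236, 242, 242, 241, 239, 238, 238, 240, 241, 240, 239, 238, 239, 240, 240, 240, 244, 169, 196, 240, 242, 242, 241, 239]
196 243 260 0.0776 [[0.5952, -0.2382], [0.5943, -0.25]] [242, 243, 190, 236, 241, 241, 240, 238, 237, 237, 239, 240, 239, 238, 237, 238, 239, 238, 239, 244, 167, 196, 240, 242, 242, 241, 239]
[-0.5061686   0.57815238 -1.5904665 ]
```

Head and slot are aligned to within 0.2 mm. I descend slowly (6 mm/s).

```bash
python3 -m pendant '{"offset":[[0,0.004,0],[0,0.008,0],[0,0.012,0],[0,0.016,0],[0,0.02,0],[0,0.024,0],[0,0.028,0],[0,0.032,0],[0,0.036,0],[0,0.04,0],[0,0.043,0],[0,0.046,0]],"turn":[[0,0,0],[0,0,0],[0,0,0],[0,0,0],[0,0,0],[0,0,0],[0,0,0],[0,0,0],[0,0,0],[0,0,0],[0,0,0],[0,0,0]]}'
python3 -c "
from h import *
plan(.5772,-.2431,.060,-94.3)"
```

```text
clock: 18.8
position: [0.5772, -0.2431, 0.0651]
ee_rot: [0.481, -0.518, 0.519, -0.481]
ft_force: [0.3, -0.3, -1.6]
grip_width: 0.172
now [ 0.5772 -0.2431  0.0651] yaw -94.29 t 18.8 f [ 0.3 -0.3 -1.6] g 0.172
offset [0.     0.0255 0.0001] turn [-0.0013  0.0003 -0.0006]
```

```bash
python3 -m pendant '{"offset":[[0,0.002,0],[0,0.004,0],[0,0.007,0],[0,0.01,0],[0,0.013,0],[0,0.016,0]],"turn":[[0,0,0],[0,0,0],[0,0,0],[0,0,0],[0,0,0],[0,0,0]]}'
python3 -m pendant '{"offset":[[0,0.003,0],[0,0.006,0],[0,0.01,0],[0,0.014,0],[0,0.018,0],[0,0.022,0],[0,0.026,0],[0,0.03,0]],"turn":[[0,0,0],[0,0,0],[0,0,0],[0,0,0],[0,0,0],[0,0,0],[0,0,0],[0,0,0]]}'
```

```text
clock: 19.55
position: [0.5772, -0.2431, 0.0618]
ee_rot: [0.481, -0.518, 0.518, -0.481]
ft_force: [0.7, 0.3, -2.2]
grip_width: 0.171
clock: 20.55
position: [0.5772, -0.2431, 0.0558]
ee_rot: [0.481, -0.518, 0.519, -0.481]
ft_force: [-0.8, 0.4, -1.7]
grip_width: 0.172
```

The head is in the slot, ~10.7 mm down, with no contact force. I continue gently onto the sprung pad.

```bash
python3 -m pendant '{"offset":[[0,0.004,0],[0,0.008,0],[0,0.012,0],[0,0.016,0],[0,0.02,0],[0,0.024,0],[0,0.028,0],[0,0.032,0],[0,0.036,0],[0,0.04,0]],"turn":[[0,0,0],[0,0,0],[0,0,0],[0,0,0],[0,0,0],[0,0,0],[0,0,0],[0,0,0],[0,0,0],[0,0,0]]}'
python3 -m pendant '{"offset":[[0,0.004,0],[0,0.008,0],[0,0.012,0],[0,0.016,0],[0,0.02,0],[0,0.024,0],[0,0.028,0],[0,0.028,0]],"turn":[[0,0,0],[0,0,0],[0,0,0],[0,0,0],[0,0,0],[0,0,0],[0,0,0],[0,0,0]]}'
python3 - <<'E'
from h import *
plan(.5772,-.2431,.041,-94.3)
for n in('side','scene'):
    C=cam(n);P=cloud(C);z=P[...,2];v=C[0].max(2);m=(C[1]>0)&(np.hypot(P[...,0]-.5772,P[...,1]+.2431)<.032)&(z>.07)&(z<.125)&(v<80);print(n,m.sum(),np.percentile(z[m],[2,50,98]))
E
```

```text
clock: 21.8
position: [0.5774, -0.2431, 0.0479]
ee_rot: [0.481, -0.518, 0.519, -0.481]
ft_force: [-0.5, 1.2, 3.7]
grip_width: 0.179
clock: 22.8
position: [0.5774, -0.2431, 0.0424]
ee_rot: [0.481, -0.518, 0.519, -0.481]
ft_force: [-2.1, 0.8, 6.9]
grip_width: 0.174
now [ 0.5774 -0.2431  0.0424] yaw -94.28 t 22.8 f [-2.1  0.8  6.9] g 0.174
offset [ 0.0001  0.0072 -0.0011] turn [-0.0019  0.0004 -0.0005]
side 73 [0.08983712 0.10491622 0.12247834]
scene 97 [0.08972667 0.10300862 0.11816738]
```

Spring force ≈ 8.7 N, and depth 24.1 mm by position. I go 1.4 mm deeper, then start the quarter turn.

```bash
python3 -c "
from h import *
print(manip.get_obs()['joint_pos'].round(2))"
python3 -m pendant '{"offset":[[0,0.003,0],[0,0.006,0],[0,0.007,0],[0,0.007,0]],"turn":[[0,0,0],[0,0,0],[0,0,0],[0,0,0]]}'
python3 -m pendant '{"offset":[[0,0,0],[0,0,0],[0,0,0]],"turn":[[0,-0.08,0],[0,-0.16,0],[0,-0.24,0]]}'
```

```text
[ 0.16  0.46  0.21  1.63 -0.1   1.06 -1.24]
clock: 23.4
position: [0.5774, -0.2431, 0.0413]
ee_rot: [0.48, -0.518, 0.519, -0.481]
ft_force: [-2.9, 1.3, 6.2]
grip_width: 0.172
clock: 23.78
position: [0.5781, -0.2432, 0.0418]
ee_rot: [-0.527, 0.469, -0.471, 0.529]
ft_force: [0.2, 1.2, 6.2]
grip_width: 0.174
```

```bash
python3 -m pendant '{"offset":[[0,0.002,0],[0,0.003,0],[0,0.003,0],[0,0.003,0],[0,0.003,0],[0,0.003,0],[0,0.003,0],[0,0.003,0]],"turn":[[0,-0.12,0],[0,-0.24,0],[0,-0.36,0],[0,-0.48,0],[0,-0.6,0],[0,-0.72,0],[0,-0.84,0],[0,-0.84,0]]}'
python3 -c "
from h import *
plan(.5774,-.2431,.041,-4.3);print(manip.get_obs()['torque'])"
```

```text
clock: 24.78
position: [0.5786, -0.2431, 0.0416]
ee_rot: [-0.652, 0.272, -0.275, 0.653]
ft_force: [-1.3, 1.0, 6.5]
grip_width: 0.173
now [ 0.5786 -0.2431  0.0416] yaw -45.48 t 24.77 f [-1.3  1.   6.5] g 0.173
offset [-0.0044  0.0031 -0.0043] turn [-0.0023 -0.915   0.0048]
[0.31705874 0.32491449 0.08106149]
```

```bash
python3 -m pendant '{"offset":[[0,0.002,0],[0,0.003,0],[-0.001,0.003,-0.001],[-0.002,0.003,-0.002],[-0.003,0.003,-0.003],[-0.004,0.003,-0.004],[-0.004,0.003,-0.004],[-0.004,0.003,-0.004],[-0.004,0.003,-0.004]],"turn":[[0,-0.12,0],[0,-0.24,0],[0,-0.36,0],[0,-0.48,0],[0,-0.6,0],[0,-0.72,0],[0,-0.84,0],[0,-0.915,0],[0,-0.915,0]]}'
python3 - <<'E'
from h import *
plan(.5774,-.2431,.041,-4.3)
for n in('side','scene'):
    C=cam(n);P=cloud(C);z=P[...,2];v=C[0].max(2);m=(C[1]>0)&(np.hypot(P[...,0]-.5772,P[...,1]+.2431)<.034)&(z>.075)&(z<.112)&(v<60);print(n,m.sum(),np.percentile(z[m],[2,50,98]),cv2.minAreaRect((P[m][:,:2]*1e3).astype(np.float32)))
E
```

```text
clock: 25.9
position: [0.5783, -0.2434, 0.0416]
ee_rot: [0.707, -0.024, 0.028, -0.707]
ft_force: [-0.2, -0.3, 6.1]
grip_width: 0.174
now [ 0.5783 -0.2434  0.0416] yaw -4.25 t 25.9 f [-0.2 -0.3  6.1] g 0.174
offset [-0.0048  0.0032  0.0012] turn [0.     0.001  0.0076]
side 52 [0.0912372  0.10613807 0.1104021 ] ((572.9693603515625, -235.60882568359375), (45.79971694946289, 31.02744483947754), 71.56014251708984)
scene 3 [0.10263818 0.10449563 0.10820183] ((587.4049072265625, -220.87059020996094), (7.944397926330566, 0.09786060452461243), 86.10746765136719)
```

The turn is done, with small moments and no lateral force. I let it rise gently toward the notch.

```bash
python3 -m pendant '{"offset":[[0,-0.004,0],[0,-0.008,0],[0,-0.012,0],[0,-0.016,0],[0,-0.02,0],[0,-0.024,0],[0,-0.028,0],[0,-0.031,0],[0,-0.031,0]],"turn":[[0,0,0],[0,0,0],[0,0,0],[0,0,0],[0,0,0],[0,0,0],[0,0,0],[0,0,0],[0,0,0]]}'
```

```text
clock: 27.12
position: [0.5784, -0.2435, 0.0478]
ee_rot: [0.707, -0.024, 0.029, -0.706]
ft_force: [-1.1, 0.9, 4.5]
grip_width: 0.174
```

Spring force 6.3 N fits the locked depth of 18 mm. I release and retreat upward.

```bash
python3 -m pendant '{"offset":[[0,-0.002,0],[0,-0.002,0],[0,-0.002,0]],"turn":[[0,0,0],[0,0,0],[0,0,0]]}'
python3 -m pendant '{"offset":[[0,0,0],[0,0,0],[0,0,0],[0,0,0],[0,0,0],[0,0,0],[0,0,0],[0,0,0]],"turn":[[0,0,0],[0,0,0],[0,0,0],[0,0,0],[0,0,0],[0,0,0],[0,0,0],[0,0,0]]}' 100
python3 -m pendant '{"offset":[[0,-0.03,0],[0,-0.1,0],[0,-0.2,0],[0,-0.3,0],[0,-0.45,0],[0,-0.6,-0.1],[0,-0.75,-0.3],[0,-0.75,-0.3],[0,-0.75,-0.3]],"turn":[[0,0,0],[0,0,0],[0,0,0],[0,0,0],[0,0,0],[0,0,0],[0,0,0],[0,0,0],[0,0,0]]}'
python3 - <<'E'
from h import *
plan(.5774,-.2431,.2,-4.3)
ims=[]
for n in('wrist','side','scene'):
    C=cam(n);P=cloud(C);z=P[...,2];v=C[0].max(2);m=(C[1]>0)&(np.hypot(P[...,0]-.5772,P[...,1]+.2431)<.045)&(z>.075)&(z<.14)&(v<80)
    if m.sum()<9: print(n,m.sum()); continue
    t=m&(z>np.percentile(z[m],95)-.006); print(n,m.sum(),np.percentile(z[m],[2,50,98]),cv2.minAreaRect((P[t][:,:2]*1e3).astype(np.float32)))
    if n=='wrist': w=C[0]
    if n=='side': s=C[0][110:200,200:320]
save(np.hstack([cv2.resize(w,(400,300)),cv2.resize(s,(400,300),interpolation=cv2.INTER_CUBIC)]),'end.png')
E
```

```text
clock: 27.5
position: [0.5784, -0.2435, 0.0482]
ee_rot: [0.707, -0.024, 0.029, -0.706]
ft_force: [-0.2, -0.1, 3.9]
grip_width: 0.175
clock: 28.5
position: [0.5784, -0.2434, 0.0483]
ee_rot: [0.707, -0.024, 0.029, -0.706]
ft_force: [-0.3, -0.8, 0.6]
grip_width: 0.999
clock: 29.62
position: [0.5731, -0.3026, 0.1987]
ee_rot: [-0.707, 0.024, -0.029, 0.707]
ft_force: [-0.3, 0.8, -0.5]
grip_width: 0.998
now [ 0.5731 -0.3026  0.1987] yaw -4.29 t 29.62 f [-0.3  0.8 -0.5] g 0.998
offset [-0.0005 -0.0066  0.2982] turn [-0.0004  0.0003  0.0083]
wrist 989 [0.11570113 0.11766872 0.11908785] ((578.8184814453125, -243.9669189453125), (53.86006164550781, 15.43331527709961), 86.18379211425781)
side 70 [0.09598316 0.11279946 0.11696912] ((577.1917724609375, -239.94053649902344), (56.8888053894043, 15.467029571533203), 83.58307647705078)
scene 92 [0.09814781 0.11465558 0.11983371] ((580.8905029296875, -237.25094604492188), (53.12299346923828, 14.449302673339844), 89.61847686767578)
```

View pics/end.png

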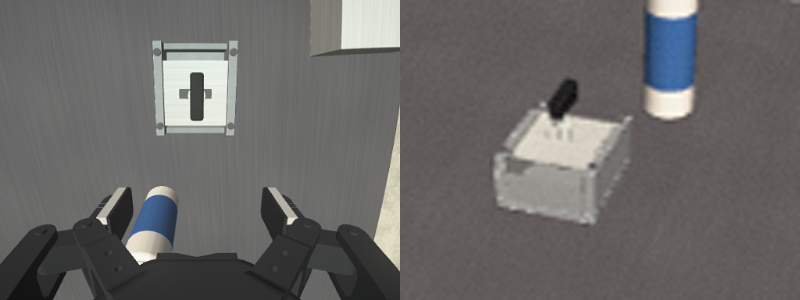

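The picture shows the pin upright in the fixture, handle at (197,97) across the slot, with the can at (155,225) clear of the gripper. Handle centre is at 0.1057 m, yaw 86.2° against the fixture's 85.5°, and about 6.6 mm off centre, all within limits.

```bash
python3 -c "
from workcell import manip
print(manip.hand_in(), manip.get_obs()['clock'])"
```

```text
the job is handed in; nothing more can be done
the job is handed in; nothing more can be done
```

The pin is locked in the fixture and standing by itself, and the job was handed in at about 30 s. I passed the T-head through the slot, pressed it to about 25 mm, turned it a quarter turn and let the spring lift it before releasing.

**Last checks:**

| Check | Measured | Limit |
|---|---|---|
| Handle centre height (wrist camera) | 0.1057 m | 0.104–0.109 m |
| Handle direction | 86.2° against the fixture's y axis at about 85.5° (0.01 rad) | within 0.2 rad |
| Distance from fixture centre | about 6.6 mm | below 17 mm |
| Wrist force while pressing | about 9 N at most in the readings (taken at the end of each move) | 45 N |
| Wrist force after retreat | about 0 N | – |

I judged the pin upright from the picture and did not measure its tilt. The bystanders' end positions were not measured either. The gripper kept clear of them, and the can stands undisturbed in the last picture.

**What failed or disagreed:**
- **First grasp:** it closed on nothing, above the handle. The reported TCP lies about 41 mm beyond the real fingertips in all three cameras. I used the measured tips for the second grasp, which held.
- **Side and scene cameras:** at the end they put the handle 4–7 mm off the wrist camera's position and within about 3.5° of its angle. They saw only a few pixels of it, so I relied on the wrist view.

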